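# Seat a lens carrier in its three-point mount

### The arm

A 6-joint arm with a two-finger parallel gripper is mounted at the origin on a cart in front of the work surface, level with it; the furniture and walls round the work are solid. World frame = base frame: x ahead of the robot, y to its left, z up, the work surface at z = 0. Lengths are in mm, angles in rad, forces in N, time in s.
With the tool pointing down it reaches from about 250 to 775 mm from the base axis. Payload 8.9 kg.
Tool frame: the origin (TCP) lies midway between the tips of the shut fingers; the grasp point (between the pads) lies 19 mm behind it; x points along the fingers, y is the direction in which the jaws open and shut, and the axes are right-handed (so a half turn about x gives the same grasp; the last joint's range is limited). The gripper opens to 85 mm and grips with 20 to 120 N. Pads are 22 mm wide; open, the fingers measure 114 mm over their backs; the gripper's body (76 mm by 85 mm) begins 54 mm behind the grasp point. The pads swing forward as they close: fully open they stand 13 mm farther back than shut.
Start: joints at [-1.255, 0.291, -0.153, 1.127, 0, 1.431], TCP at [230.625, -471.631, 210.605] pointing down, gripper open.
Joint ranges: [-2.52, 2.52], [-0.91, 1.74], [-1.3, 1.37], [-1.96, 2.02], [-1.52, 1.47], [-3.14, 3.14]. Speed limits (rad/s): [2.22, 2.22, 2.79, 3.14, 3.14, 3.14].

### API

Orientations are given as a unit quaternion [x, y, z, w].
In Python, from station import * gives the robot as it stands. The module is installed in compiled form; this text tells all that it offers.
- The arm moves only by the shell command python3 -m crank 'ROWS' [OPENING] [FORCE]. ROWS is JSON, a list of rows, each a list of 2 entries, a list of its own where there are three numbers: the shift along the tool's x, y, z in m, then the turn about the tool's x in units of 8 degrees (1.0 is 8 degrees). A call has 1 to 20 rows; each row shifts and turns the commanded pose from where the row before left it, along the tool's axes as they then stand; what a row does not reach is not made up. A row lasts 1/10 s, in which the tool goes at most 50 mm and 8.59 degrees, less where a joint would pass 70% of its speed; a pose out of reach is approached as far as the arm can. A call is refused whole if a number of a shift passes 0.05 or a number of a turn 1, either way. A call with a gripper value outside its range is refused whole. OPENING is the gripper command: -1 is fully open, 1 is shut, values between are in proportion, set as the call begins (- or left out, the last holds). The fingers move at their own pace and stop on an object; FORCE is the grip in N (left out, the last holds). Time passes only in rows, so rows that do not move let the fingers close. It gives the time, the measured TCP pose, the force and the opening at its end, in the units of the state.
- get_state(): the state, without advancing time (a new reading comes with each control period).
- get_image(name): name is "scene" or "top"; returns the picture (480x640x3 uint8, red, green, blue); there is no depth.
- camera_info(name): a dict with "fx", "fy", "cx", "cy" (pixels), "rvec" (rotation vector, rad) and "tvec" (3), from world to camera coordinates, as OpenCV has them. Camera axes: x right, y down, z forward; pixel columns grow to the right and rows downward; lengths in mm; the calibration is good to about 2 mm. A picture is of the moment at which its call begins. camera_info takes no time and is no camera call.
- finish_job(): hands the job in, once; it reports no verdict.
The state is a dict: "time": time; "q": joint angles; "qvel": joint speeds; "effort": joint torques, N m; "tool_pos": TCP position; "eef_rot": TCP orientation; "wrist_force": force on the tool from outside, world axes, zero at the start; "ft_torque": the same for the moment, N m; "opening": finger opening in mm.
Only numpy, scipy, OpenCV 4.12 (cv2) and the standard library are available. Lean on these libraries where they do the work, as an engineer would, in place of code of your own. Each camera call takes 0.05 s, during which the arm holds its last target. There are 200 camera calls.

### The job

Pick up the lens carrier and slide it, lens first, into the three-point mount, past the sprung rollers, until it bears against both stop studs and sits down on all three domes so that it cannot rock, then let go. It is glass in a precise mount: push gently and stop as soon as you feel it come home. Do not disturb the other things on the bench.

Things in the scene. Friction and masses are not known exactly. Their poses are not given: they have to be found in the camera images.
- lens_carrier: Loose aluminium carrier with a round lens in a dark upright ring (42 mm across, at x=18..26, top at z=55), 0.35 to 0.5 kg, standing on the bench. Origin: centre of the foot's underside; +x points to the lens end (front), z up. Foot 60 mm long (x -30..+30), 12 mm thick, arrow-shaped from above. Studs and domes must never press on it with too much force; limits are given below.
- grip_tab (a point): Middle of the carrier's grip tab, axes as the carrier's: upright aluminium plate at the back of the foot, 10 mm thick (carrier x -30..-20), 30 mm wide (y), from z=12 to z=61. Hold it across its thickness; 38 mm are free between tab and lens ring, and the foot runs 12 mm high below.
- front_edge (a point): Middle of the foot's front edge, which must bear on both stop studs; axes as the carrier's. The edge is 32 mm wide at carrier x=30; bevels widen the foot to 52 mm at x=16..12; rear bevels narrow it to the 36 mm wide neck that runs from x=4 back to x=-30.
- mount: Fixed mount, dark steel plate 8 mm thick, x -75..+67, y -54..+54 mm. Origin at bench height below the middle of the seat; +x is the way the carrier slides in, lens end first. On it lies a bright steel stop frame with three brass domes, two studs and two sprung rollers, all of which an adjusting screw has set 0 to 11 mm forward or back along x of the nominal points given here.
- entry (a point): Point on the mount at x=-36 mm, 12 mm above the bench, axes as the mount's: where the carrier's origin should be when it is lowered to begin the slide, just clear of the rollers, over a steel entry apron (x -73..-31, y -25..+25 mm, 10.5 mm high) and perhaps the two rear domes. Slide it about 2 mm clear of them, then press it down at the end.
- seat_nominal (a point): Point at mount x=0, y=0, 12 mm above the bench: seated carrier's origin at mid setting; axes as the mount's. The real seat lies within 11 mm forward or back along x; the setting is not reported and must be felt. Seated, the carrier is parallel to the mount, y=0, on three domes 12 mm high at (22,0), (-20,13), (-20,-13) mm from the real seat. No dome may bear more than 15 N.
- stud_gap_nominal (a point): Point between the two rigid upright steel stop studs at mid setting of the stop frame (the real ones are up to 11 mm forward or back along x), axes as the mount's. Studs 8 mm across, 22 mm apart, tops 23.5 mm above the bench; neither may be pressed with more than 12 N. A bar 20 mm high stands behind them.
- roller_gap_nominal (a point): Point between the sprung rollers at mid setting (10 mm across, tops 23 mm; dark housings 24 mm high, 66 mm clear between). They move with the studs, meet the front bevels 19 mm before home, resist with up to about 12 N in all, then slide easily; only over the last 2 mm do they drop behind the widest part and pull the carrier to the studs with 3 to 5 N. Their grip can hold the foot up.
- tape_measure: Bystander: yellow tape measure, 34x77x56 mm, origin at the centre of its underside; leave it alone.
- nail_jar: Bystander: glass jar of nails, 57 mm across, 84 mm tall, origin at the centre of its underside; leave it alone.
- brass_hinge: Bystander: flat brass butt hinge, 55x62x8 mm, origin at the centre of its underside; leave it alone.
Not all that is in view belongs to the job. What is shaped like the lens_carrier but orange or turquoise is not meant.

How it is judged:
By the outcome, as a careful person would: the job done as asked, in the order asked, and still so for the second after the job is handed in, with the robot touching nothing.
It also fails if it takes over 58 s, if anything falls off the work surface, if the arm or the gripper's body presses on something with over 40 N, if the wrist force passes 120 N, or if a joint passes its speed limit or range.

## Working session

There is one attempt and no reset: what is moved stays moved. The work goes in short steps, Python scripts to look and compute and a shell command to move; the robot and the scene stay as the last step left them, time stands still between calls to the robot, and variables do not carry over. Pictures are saved under pics/ and viewed, about 8 in all and at most 12, crops included, and the job is handed in when it is done.

```bash
mkdir -p pics
python3 - <<'E'
from station import *
import cv2,numpy as np
for n in("scene","top"):
    im=get_image(n); cv2.imwrite(f"pics/{n}0.png",im[:,:,::-1])
    c=camera_info(n); print(n,c)
    R=cv2.Rodrigues(np.array(c["rvec"],float))[0]; print(-R.T@np.array(c["tvec"]))
print(get_state())
E
```

```text
scene {'fx': 435.0547431139847, 'fy': 435.0547431139847, 'cx': 320.66811077427866, 'cy': 238.16401474578151, 'rvec': array([ 0.68710118, -2.59565508,  1.21597144]), 'tvec': array([443.96466808, 205.10206301, 711.2526746 ])}
[198.6582142  581.96507523 605.72552779]
top {'fx': 501.11370917783705, 'fy': 501.11370917783705, 'cx': 313.8955542667927, 'cy': 247.84405805156933, 'rvec': array([ 2.14710407, -2.14659183,  0.15986967]), 'tvec': array([   5.20984683,  518.28705408, 1224.18218549])}
[ 334.69279013    8.68508993 1286.53641288]
{'time': 0.1, 'q': array([-1.25531547e+00,  2.91211794e-01, -1.54073776e-01,  1.12669117e+00,
        3.97992856e-06,  1.43150562e+00]), 'qvel': array([-0.00092575, -0.00123316,  0.00163062,  0.00082404,  0.0003251 ,
       -0.00090061]), 'effort': array([ 1.95979395e-03, -5.37977242e+01,  3.31917858e+01,  9.38166602e-03,
       -1.90092983e-04,  1.48401364e-05]), 'tool_pos': array([ 230.48566395, -471.22663436,  210.0875006 ]), 'eef_rot': array([-0.68886975, -0.15981987,  0.68894038, -0.15898818]), 'wrist_force': array([ 0.76378663,  0.71209313, -0.4554205 ]), 'ft_torque': array([-0.04528532, -0.0366099 , -0.03074119]), 'opening': 85.2673044474926}
```

View pics/scene0.png

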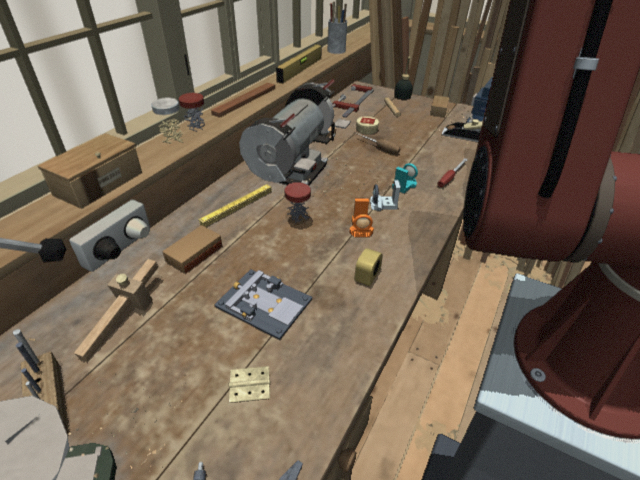

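View pics/top0.png

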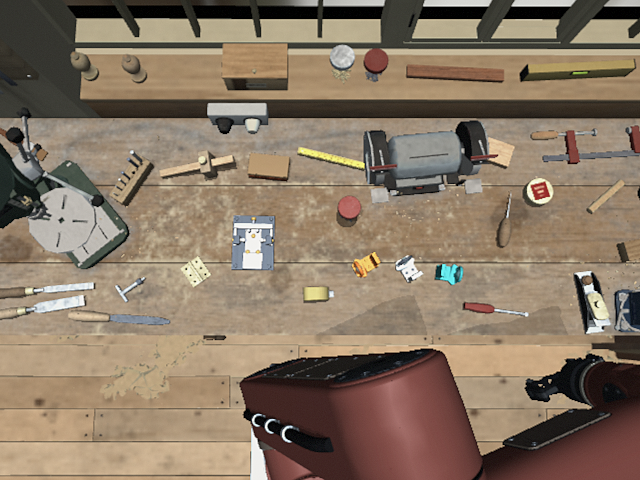

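Scene: the mount is at about (263,303). There are three carrier-shaped things: orange (361,218), silver (384,196) and turquoise (405,178). In the top view they are at (367,264), (408,269) and (450,273), and the mount is at (254,243). The silver one fits the description (aluminium, dark ring). I'll confirm it in an enlarged crop and get mount detail from the same picture.

Run:
```python
import cv2,numpy as np
s=cv2.imread("pics/scene0.png");t=cv2.imread("pics/top0.png")
def c(im,x,y,w,h,k): return cv2.resize(im[y:y+h,x:x+w],None,fx=k,fy=k,interpolation=cv2.INTER_CUBIC)
a=np.hstack([c(t,225,207,60,70,4.0),c(t,380,240,60,70,4.0),c(s,355,170,76,70,4.0)]) 
b=c(s,205,260,120,80,4); b=cv2.copyMakeBorder(b,0,0,0,a.shape[1]-b.shape[1],cv2.BORDER_CONSTANT)
cv2.imwrite("pics/crop1.png",np.vstack([a,b]));print(a.shape)
```

```text
(280, 784, 3)
```

View pics/crop1.png

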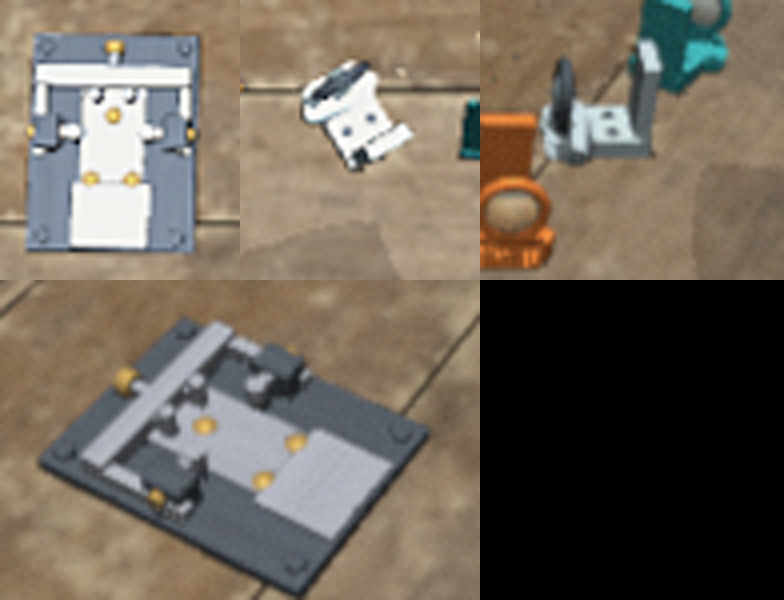

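The silver one has an aluminium body, a dark upright ring at upper-left in the top view and a plate tab at lower-right, so it is the lens_carrier. The orange and turquoise ones are decoys. The mount opens toward the robot, with the studs and bar at its far (+x) end. Next I'll measure it.

```bash
cat > h.py <<'E'
from station import *
import cv2,numpy as np
def cam(n):
    c=camera_info(n);R=cv2.Rodrigues(np.array(c["rvec"],float))[0];return c,R,np.array(c["tvec"],float)
def ray(n,p):
    c,R,t=cam(n);d=R.T@np.array([(p[0]-c["cx"])/c["fx"],(p[1]-c["cy"])/c["fy"],1.]);return -R.T@t,d/np.linalg.norm(d)
def plane(n,p,z):
    o,d=ray(n,p);return o+d*(z-o[2])/d[2]
def tri(ps,pt):
    o1,d1=ray("scene",ps);o2,d2=ray("top",pt)
    s=np.linalg.lstsq(np.c_[d1,-d2],o2-o1,rcond=None)[0];a=o1+s[0]*d1;b=o2+s[1]*d2
    return (a+b)/2,np.linalg.norm(a-b)
def proj(n,X):
    c,R,t=cam(n);v=R@np.asarray(X,float)+t;return np.array([c["fx"]*v[0]/v[2]+c["cx"],c["fy"]*v[1]/v[2]+c["cy"]])
E
python3 - <<'E'
from h import *
t=cv2.imread("pics/top0.png");s=cv2.imread("pics/scene0.png")
def mask(im,x,y,w,h):
    k=im[y:y+h,x:x+w].astype(int); m=((k[:,:,2]-k[:,:,0])<12).astype(np.uint8)
    M=np.zeros(im.shape[:2],np.uint8);M[y:y+h,x:x+w]=m;return M
def big(M):
    return max(cv2.findContours(M,cv2.RETR_EXTERNAL,cv2.CHAIN_APPROX_NONE)[0],key=cv2.contourArea)
M=mask(t,222,205,64,72);C=big(M);print("top mount",cv2.contourArea(C));r=cv2.minAreaRect(C);print(r);
for p in cv2.boxPoints(r):print(p,plane("top",p,8))
# fit yaw/centre with scene corners
M2=mask(s,205,260,115,80);C2=big(M2);q=cv2.approxPolyDP(cv2.convexHull(C2),4,True)[:,0];print("scene hull",q.tolist())
for p in q:print(plane("scene",p,8).round(1),plane("scene",p,0).round(1))
# gold domes
for n,im,b in(("top",t,(222,205,64,72)),("scene",s,(205,260,115,80))):
    hsv=cv2.cvtColor(im,cv2.COLOR_BGR2HSV);g=cv2.inRange(hsv,(10,120,150),(35,255,255));
    G=np.zeros_like(g);x,y,w,h=b;G[y:y+h,x:x+w]=g[y:y+h,x:x+w]
    N,_,st,ce=cv2.connectedComponentsWithStats(G)
    for i in range(1,N):
        if st[i,4]>3:print(n,ce[i].round(1),st[i,4],plane(n,ce[i],12).round(1))
def c(im,x,y,w,h,k):
    o=cv2.resize(im[y:y+h,x:x+w],None,fx=k,fy=k,interpolation=cv2.INTER_CUBIC)
    for i in range(0,w,5):
        cv2.putText(o,str(x+i),(i*k,8),0,.3,(0,0,255));cv2.line(o,(i*k,10),(i*k,h*k),(0,0,255) if i%10==0 else (0,200,0),1)
    for i in range(0,h,5):
        cv2.putText(o,str(y+i),(0,i*k),0,.3,(0,0,255));cv2.line(o,(18,i*k),(w*k,i*k),(0,0,255) if i%10==0 else (0,200,0),1)
    return o
cv2.imwrite("pics/crop2.png",np.hstack([c(t,390,252,36,34,11),c(s,368,178,36,34,11)]))
E
```

```text
top mount 2178.0
((252.64263916015625, 242.2921905517578), (42.31390380859375, 54.64158248901367), 1.7357046604156494)
[230.66786 268.9596 ] [467.91222159 218.46463714   8.        ]
[232.32292 214.34311] [610.73759881 217.61314881   8.        ]
[274.61743 215.62479] [607.40080734 107.49356334   8.        ]
[272.96234 270.24127] [464.64936188 110.09877405   8.        ]
scene hull [[250, 270], [311, 296], [279, 339], [215, 306]]
[605.1 110.2   8. ] [610.5 103.9   0. ]
[468.  109.2   8. ] [471.6 102.9   0. ]
[466.  219.3   8. ] [469.5 214.4   0. ]
[604.4 216.2   8. ] [609.8 211.3   0. ]
top [253.3 218.4] 7 [599.1 162.4  12. ]
top [253.  235.7] 7 [553.6 162.3  12. ]
top [272.2 240. ] 4 [542.5 112.5  12. ]
top [247.  251.5] 6 [512.5 177.   12. ]
top [257.2 251.6] 5 [512.3 150.8  12. ]
scene [235.8 283.9] 15 [603.1 156.9  12. ]
scene [255.9 295.9] 10 [553.1 162.6  12. ]
scene [278.4 299.9] 9 [512.4 150.1  12. ]
scene [270.4 309.2] 8 [512.6 175.7  12. ]
scene [243.5 313.5] 4 [547.7 207.2  12. ]
```

View pics/crop2.png

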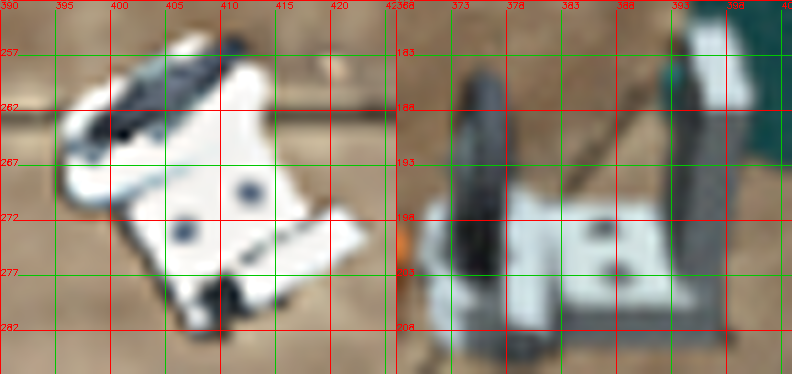

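Dome positions agree across the two views to about 1 mm: the seat is near (532,163), frame setting about -9.7 mm. In the grid crop the tab top centres at about (417.0,275.6) in the top view and (397.5,184.1) in the scene view. The ring runs from (397,265.5) to (411.5,256), and the foot screws are at (406.7,273) and (412.7,269.5).

Run:
```python
from h import *
print("tab tri",tri((397.5,184.1),(417.0,275.6)))
a=plane("top",(422.4,272.1),61);b=plane("top",(411.9,279),61);d=b-a;print("tab ends",a,b,"yaw",np.degrees(np.arctan2(-d[0],d[1])),np.linalg.norm(d))
a=plane("top",(406.7,273),12);b=plane("top",(412.7,269.5),12);d=a-b;print("screws",(a+b)/2,np.degrees(np.arctan2(-d[0],d[1])))
a=plane("top",(397.2,265.5),55);b=plane("top",(412,256),55);d=a-b;print("ring mid",(a+b)/2,np.degrees(np.arctan2(-d[0],d[1])))
print("screws scene",plane("scene",(368+(602-397)/11,178+228/11),12),plane("scene",(368+(618-397)/11,178+274/11),12))
# mount edges by subpixel fit
t=cv2.imread("pics/top0.png").astype(float);f=t[:,:,2]-t[:,:,0]
def edge(pts,dirn):
    P=[]
    for p in pts:
        q=np.array([np.array(p)+dirn*k for k in np.arange(-6,6.01,.25)])
        v=cv2.remap(f.astype(np.float32),q[:,0].astype(np.float32)[None],q[:,1].astype(np.float32)[None],1)[0]
        lo,hi=np.median(v[:8]),np.median(v[-8:]);m=(lo+hi)/2;i=np.where((v[:-1]<m)&(v[1:]>=m))[0]
        if len(i):P.append(plane("top",q[i[0]]+dirn*.25*(m-v[i[0]])/(v[i[0]+1]-v[i[0]]),8))
    P=np.array(P);l=cv2.fitLine(P[:,:2].astype(np.float32),cv2.DIST_HUBER,0,.01,.01).ravel();return l,len(P)
for n,pts,dr in(("left",[(232,y)for y in range(220,264,2)if not 236<y<246],np.array([-1.,0])),("right",[(273.5,y)for y in range(220,264,2)if not 236<y<246],np.array([1.,0])),
  ("front",[(x,215.5)for x in range(236,270,2)],np.array([0,-1.])),("rear",[(x,269.5)for x in range(236,270,2)],np.array([0,1.]))):
    l,k=edge(pts,dr);print(n,l.round(2),k,np.degrees(np.arctan(l[1]/l[0] if abs(l[0])>.7 else -l[0]/l[1])).round(2))
R=get_state()
from scipy.spatial.transform import Rotation as Ro
m=Ro.from_quat(R["eef_rot"]).as_matrix();print(m.round(3))
```

```text
tab tri (array([ 445.83778878, -247.83072847,   60.20933023]), np.float64(0.841210661432394))
tab ends [ 454.79413871 -261.08358671   61.        ] [ 437.81437315 -234.80057062   61.        ] yaw 32.863901476075334 31.290723435316274
screws [ 461.76776373 -239.48046028   12.        ] 29.951574577139226
ring mid [ 483.58845584 -219.22213831   55.        ] 32.44002566083202
screws scene [ 466.14327815 -247.81692186   12.        ] [ 456.5579198  -233.57421673   12.        ]
left [ 1.0000e+00 -2.0000e-02  5.3969e+02  2.1689e+02] 18 -0.97
right [ 1.0000e+00 -2.0000e-02  5.3708e+02  1.0890e+02] 18 -1.0
front [2.0000e-02 1.0000e+00 6.0833e+02 1.6667e+02] 17 -1.23
rear [1.0000e-02 1.0000e+00 4.6604e+02 1.7097e+02] 17 -0.66
[[-0.     0.439 -0.898]
 [ 0.001 -0.898 -0.439]
 [-1.    -0.001 -0.   ]]
```

```bash
python3 -m crank '[[[0,0,0],-1],[[0,0,0],-1],[[0,0,0],-1],[[0,0,0],-1],[[0,0,0],-1],[[0,0,0],-1],[[0,0,0],-1],[[0,0,0],-1],[[0,0,0],-1],[[0,0,0],-1],[[0,0,0],-1],[[0,0,0],-1]]' 0.06 40 && python3 -m crank '[[[0,0.038,-0.009],0],[[0,0.038,-0.009],0],[[0,0.038,-0.009],0],[[0,0.038,-0.009],0],[[0,0.038,-0.009],0],[[0,0.038,-0.01],0],[[0,0.037,-0.01],0],[[0,0.036,-0.01],0],[[0,0,0],0],[[0,0,0],0]]'
cat >> h.py <<'E'
from scipy.spatial.transform import Rotation as Ro
def togo(target,yawdeg=None):
    s=get_state();m=Ro.from_quat(s["eef_rot"]).as_matrix()
    print("t",s["time"],"pos",s["tool_pos"].round(1),"open",round(s["opening"],1),"F",s["wrist_force"].round(2),"T",s["ft_torque"].round(2))
    print("jaw yaw",np.degrees(np.arctan2(m[1,1],m[0,1])).round(2),"tilt",m[:,0].round(4),"q6",s["q"][5].round(2),"to go(tool m)",(m.T@(np.array(target)-s["tool_pos"])/1000).round(4))
E
python3 -c "
from h import *
togo([446,-248,21])"
```

```text
time: 1.3
tool_pos: [230.5, -471.4, 210.2]
eef_rot: [0.341, 0.62, -0.341, 0.619]
wrist_force: [0.3, 0.7, 0.9]
opening: 40.0
time: 2.3
tool_pos: [446.0, -247.7, 210.3]
eef_rot: [0.342, 0.619, -0.342, 0.619]
wrist_force: [0.1, -0.3, -1.0]
opening: 40.1
t 2.3 pos [ 446.  -247.7  210.3] open 40.1 F [ 0.05 -0.35 -1.03] T [-0.05  0.03 -0.05]
jaw yaw 32.17 tilt [-8.e-04  2.e-04 -1.e+00] q6 0.36 to go(tool m) [ 1.893e-01 -1.000e-04  4.000e-04]
```

```bash
python3 -m crank '[[[0.03,0,0],0],[[0.04,0,0],0],[[0.04,0,0],0],[[0.02,0,0],0],[[0,0,0],0]]'
python3 - <<'E'
from h import *
togo([446,-248,24])
t=get_image("top");s=get_image("scene")
a=cv2.resize(t[235:300,370:440],None,fx=6,fy=6,interpolation=2);b=cv2.resize(s[150:215,350:410],None,fx=6,fy=6,interpolation=2)
cv2.imwrite("pics/pre.png",np.hstack([a,b])[:,:,::-1])
E
```

```text
time: 2.8
tool_pos: [443.1, -247.8, 78.0]
eef_rot: [0.343, 0.62, -0.343, 0.616]
wrist_force: [0.4, 0.4, 0.3]
opening: 39.8
t 2.8 pos [ 443.1 -247.8   78. ] open 39.8 F [0.39 0.37 0.25] T [ 0.01 -0.01 -0.03]
jaw yaw 31.96 tilt [-0.0047  0.0032 -1.    ] q6 0.36 to go(tool m) [0.0539 0.0025 0.0019]
```

View pics/pre.png

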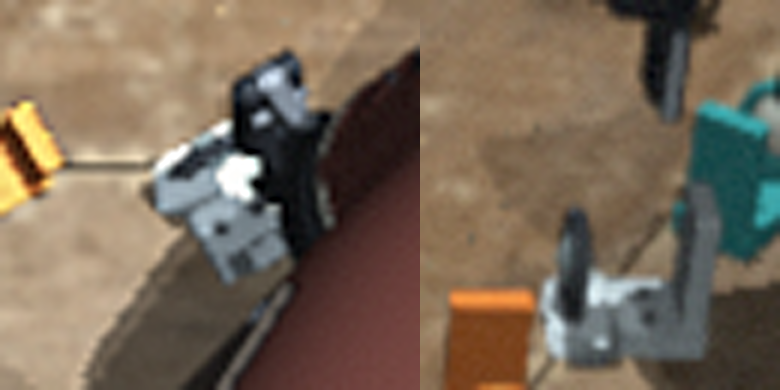

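Run:
```python
from h import *
s=get_state();p=s["tool_pos"];m=Ro.from_quat(s["eef_rot"]).as_matrix()
togo([446,-248,24])
for k in(-34,-20,0,20,34):
  for z in (-11,11): print(k,z,proj("scene",p+k*m[:,1]+z*m[:,2]).round(1),proj("top",p+k*m[:,1]+z*m[:,2]).round(1))
```

```text
t 2.9 pos [ 445.5 -249.2   81.1] open 39.9 F [0.05 0.17 0.18] T [-0.02  0.02 -0.04]
jaw yaw 31.98 tilt [-3.e-04  0.e+00 -1.e+00] q6 0.36 to go(tool m) [ 0.0571  0.0011 -0.0007]
-34 -11 [414.7 178.5] [423.4 289.5]
-34 11 [412.7 173.4] [431.  284.7]
-20 -11 [408.6 178.6] [420.2 284.6]
-20 11 [406.7 173.4] [427.8 279.8]
0 -11 [399.8 178.7] [415.6 277.5]
0 11 [398.  173.5] [423.2 272.7]
20 -11 [391.  178.8] [411.  270.5]
20 11 [389.4 173.6] [418.6 265.7]
34 -11 [384.9 178.8] [407.8 265.7]
34 11 [383.3 173.6] [415.4 260.9]
```

Run:
```python
from h import *
s=get_image("scene");b=cv2.resize(s[120:220,340:440],None,fx=6,fy=6,interpolation=2)[:,:,::-1].copy()
p=get_state()["tool_pos"];m=Ro.from_quat(get_state()["eef_rot"]).as_matrix()
for k in(-20,0,20):
  q=(proj("scene",p+k*m[:,1])-[340,120])*6;cv2.circle(b,tuple(int(v) for v in q),3,(0,0,255),-1)
cv2.imwrite("pics/pre2.png",b)
```

```text
(no output)
```

View pics/pre2.png

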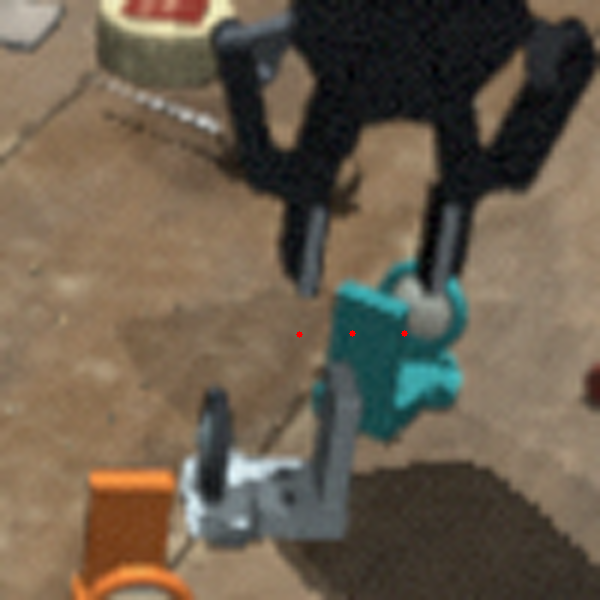

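```bash
python3 -m crank '[[[0.01,0.003,0],0],[[0.01,0,0],0],[[0.01,0,0],0],[[0.006,0,0],0],[[0,0,0],0],[[0,0,0],0]]'
python3 - <<'E'
from h import *
togo([446,-248,24])
s=get_image("scene");b=cv2.resize(s[150:220,350:430],None,fx=7,fy=7,interpolation=2)[:,:,::-1].copy()
p=get_state()["tool_pos"];m=Ro.from_quat(get_state()["eef_rot"]).as_matrix()
for k in(-20,0,20):
  q=(proj("scene",p+k*m[:,1])-[350,150])*7;cv2.circle(b,tuple(int(v) for v in q),2,(0,0,255),-1)
cv2.imwrite("pics/pre3.png",b)
E
```

```text
time: 3.55
tool_pos: [448.4, -246.6, 44.5]
eef_rot: [0.343, 0.619, -0.342, 0.618]
wrist_force: [0.4, -0.8, -0.5]
opening: 40.4
t 3.55 pos [ 448.4 -246.6   44.5] open 40.4 F [ 0.37 -0.85 -0.46] T [-0.02 -0.03  0.  ]
jaw yaw 32.06 tilt [-3.e-04  3.e-04 -1.e+00] q6 0.37 to go(tool m) [ 0.0205 -0.0028 -0.0001]
```

View pics/pre3.png

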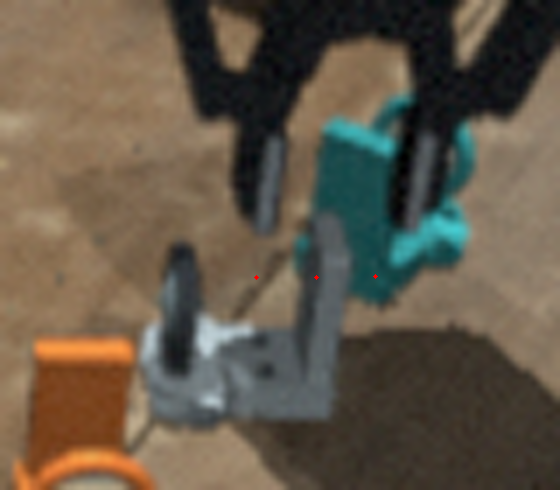

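Run:
```python
from h import *
q=(350+340/7,150+230/7)
for z in(45,50,55,60,65,70):print(z,plane("scene",q,z).round(1))
t=get_image("top");b=cv2.resize(t[230:320,370:470],None,fx=6,fy=6,interpolation=2)[:,:,::-1].copy()
p=get_state()["tool_pos"];m=Ro.from_quat(get_state()["eef_rot"]).as_matrix()
for k in(-34,-20,0,20,34):
  for h,c in((0,(0,0,255)),(73,(0,255,0))):
    q=(proj("top",p+k*m[:,1]+[0,0,h])-[370,230])*6;cv2.circle(b,tuple(int(v) for v in q),3,c,-1)
cv2.imwrite("pics/pre4.png",b)
```

```text
45 [ 452.1 -277.4   45. ]
50 [ 449.8 -269.8   50. ]
55 [ 447.6 -262.1   55. ]
60 [ 445.3 -254.5   60. ]
65 [ 443.1 -246.8   65. ]
70 [ 440.8 -239.1   70. ]
```

View pics/pre4.png

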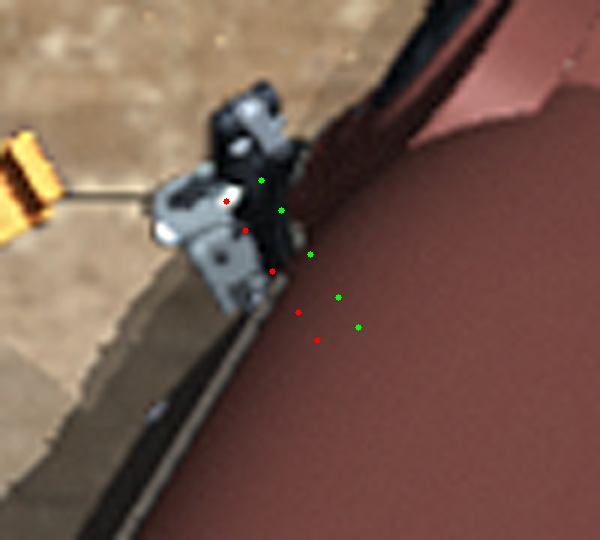

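```bash
python3 -m crank '[[[0.008,0,0],0],[[0.008,0,0],0],[[0.005,0,0],0],[[0.005,0,0],0],[[0,0,0],0],[[0,0,0],0]]'
python3 - <<'E'
from h import *
togo([446,-248,18])
s=get_image("scene");b=cv2.resize(s[160:220,350:430],None,fx=7,fy=7,interpolation=2)[:,:,::-1].copy()
cv2.imwrite("pics/pre5.png",b)
E
```

```text
time: 4.25
tool_pos: [448.4, -246.6, 18.5]
eef_rot: [0.343, 0.619, -0.342, 0.619]
wrist_force: [0.4, -1.1, -0.6]
opening: 40.2
t 4.25 pos [ 448.4 -246.6   18.5] open 40.2 F [ 0.35 -1.11 -0.62] T [ 0.03 -0.01 -0.01]
jaw yaw 32.06 tilt [-3.e-04  2.e-04 -1.e+00] q6 0.37 to go(tool m) [ 0.0005 -0.0027 -0.0001]
```

View pics/pre5.png

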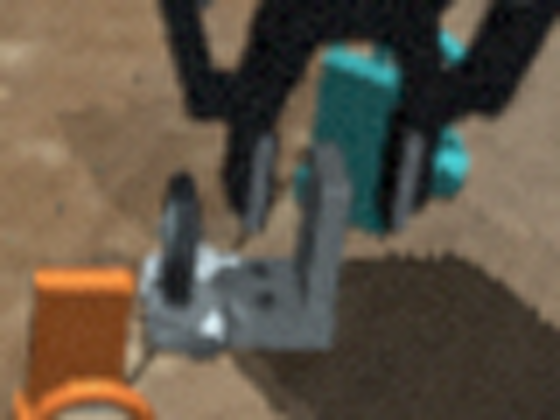

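Front finger is between ring and tab, rear finger is behind the tab, and nothing is touching. The offset between cameras and arm is unresolved, so I'll close gently and check.

```bash
python3 -m crank '[[[0,0,0],0],[[0,0,0],0],[[0,0,0],0],[[0,0,0],0],[[0,0,0],0],[[0,0,0],0],[[0,0,0],0],[[0,0,0],0],[[0,0,0],0],[[0,0,0],0]]' 1 30
python3 - <<'E'
from h import *
togo([446,-248,18])
s=get_image("scene");t=get_image("top")
b=np.hstack([cv2.resize(s[160:220,360:420],None,fx=6,fy=6,interpolation=2),cv2.resize(t[240:300,385:445],None,fx=6,fy=6,interpolation=2)])[:,:,::-1].copy()
cv2.imwrite("pics/grip.png",b)
E
```

```text
time: 5.3
tool_pos: [448.4, -246.8, 18.6]
eef_rot: [0.342, 0.619, -0.343, 0.619]
wrist_force: [-2.2, -0.9, 1.0]
opening: 9.1
t 5.3 pos [ 448.4 -246.8   18.6] open 9.1 F [-2.23 -0.9   1.04] T [-0.31  0.43 -0.02]
jaw yaw 32.06 tilt [-2.e-04 -1.e-04 -1.e+00] q6 0.37 to go(tool m) [ 0.0006 -0.0027 -0.0002]
```

View pics/grip.png

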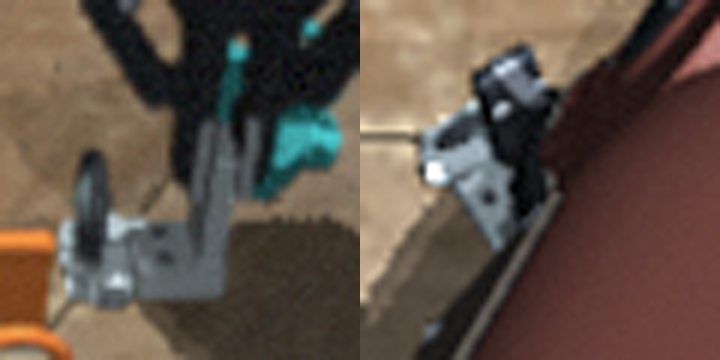

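```bash
python3 -m crank '[[[0,0,0],0],[[-0.01,0,0],0],[[-0.02,0,0],0],[[-0.03,0,0],0],[[-0.03,0,0],0],[[-0.03,0,0],0],[[-0.01,0,0],0],[[0,0,0],0],[[0,0,0],0],[[0,0,0],0],[[0,0,0],0]]' 1 60
cat >> h.py <<'E'
def avg(n=4):
    F=[];T=[]
    for i in range(n):
        get_image("scene");s=get_state();F.append(s["wrist_force"]);T.append(s["ft_torque"])
    m=Ro.from_quat(s["eef_rot"]).as_matrix();F=np.mean(F,0);T=np.mean(T,0)
    print("F world",F.round(2),"tool",(F@m).round(2),"T world",T.round(3),"tool",(T@m).round(3),"pos",s["tool_pos"].round(1),"open",round(s["opening"],1),"t",s["time"]);return F@m,T@m
E
python3 - <<'E'
from h import *
togo([446,-248,18]);avg()
for n in("scene","top"):
    cv2.imwrite(f"pics/lift_{n}.png",get_image(n)[:,:,::-1])
E
```

```text
time: 6.5
tool_pos: [447.8, -246.2, 147.3]
eef_rot: [0.343, 0.619, -0.342, 0.618]
wrist_force: [0.2, -0.1, -5.3]
opening: 8.5
t 6.5 pos [ 447.8 -246.2  147.3] open 8.5 F [ 0.21 -0.06 -5.31] T [-0.11  0.14  0.02]
jaw yaw 32.06 tilt [-0.0019  0.0015 -1.    ] q6 0.37 to go(tool m) [ 0.1293 -0.0024  0.0009]
F world [ 0.51 -0.14 -4.79] tool [4.79 0.36 0.39] T world [-0.078  0.097 -0.033] tool [ 0.033 -0.015 -0.123] pos [ 448.3 -246.6  148.1] open 8.9 t 6.7
```

```bash
python3 -m crank '[[[0,0,0],1],[[0,0,0],1],[[0,0,0],1],[[0,0,0],1],[[0,0,0],0.13],[[0,0,0],0]]' && python3 -m crank '[[[0,0.0018,-0.015],0],[[0,0.0018,-0.0293],0],[[0,0.0018,-0.0293],0],[[0,0.0018,-0.0293],0],[[0,0.0018,-0.0293],0],[[0,0.0018,-0.0293],0],[[0,0.0018,-0.0293],0],[[0,0.0018,-0.0293],0],[[0,0.0018,-0.0293],0],[[0,0.0018,-0.0293],0],[[0,0.0018,-0.0293],0],[[0,0.0018,-0.0293],0],[[0,0.0017,-0.0293],0],[[0,0.0017,-0.0293],0],[[0,0,-0.015],0],[[0,0,0],0],[[0,0,0],0]]' && python3 -c "
from h import *
togo([480.5,163.9,60])"
```

```text
time: 7.4
tool_pos: [448.4, -246.7, 148.6]
eef_rot: [0.504, 0.496, -0.504, 0.496]
wrist_force: [0.3, 0.3, -4.3]
opening: 8.7
time: 9.1
tool_pos: [480.1, 163.6, 148.5]
eef_rot: [-0.504, -0.496, 0.504, -0.496]
wrist_force: [0.2, -0.3, -5.6]
opening: 8.8
t 9.1 pos [480.1 163.6 148.5] open 8.8 F [ 0.2  -0.33 -5.6 ] T [-0.01  0.08 -0.  ]
jaw yaw -0.88 tilt [-4.e-04 -5.e-04 -1.e+00] q6 1.77 to go(tool m) [ 0.0885  0.0005 -0.0003]
```

```bash
python3 -m crank '[[[0.02,0,0],0],[[0.03,0,0],0],[[0.03,0,0],0],[[0.02,0,0],0],[[0.004,0,0],0],[[0,0,0],0],[[0,0,0],0]]'
python3 - <<'E'
from h import *
togo([480.5,163.9,45]);avg()
s=get_image("scene");t=get_image("top")
cv2.imwrite("pics/e_s.png",s[:,:,::-1]);cv2.imwrite("pics/e_t.png",t[:,:,::-1])
def c(im,x,y,w,h,k):
    o=cv2.resize(im[y:y+h,x:x+w],None,fx=k,fy=k,interpolation=cv2.INTER_CUBIC)
    for i in range(0,w,10):
        cv2.putText(o,str(x+i),(i*k,8),0,.3,(255,0,0));cv2.line(o,(i*k,10),(i*k,16),(255,0,0),1)
    for i in range(0,h,10):
        cv2.putText(o,str(y+i),(0,i*k+3),0,.3,(255,0,0))
    return o
cv2.imwrite("pics/entry.png",np.hstack([c(s,210,235,105,110,5),c(t,227,205,54,110,5)])[:,:,::-1])
E
```

```text
time: 9.8
tool_pos: [481.4, 163.4, 45.7]
eef_rot: [0.505, 0.495, -0.504, 0.496]
wrist_force: [-0.3, 0.3, -4.7]
opening: 8.5
t 9.8 pos [481.4 163.4  45.7] open 8.5 F [-0.3   0.3  -4.73] T [ 0.07  0.05 -0.02]
jaw yaw -1.01 tilt [ 1.6e-03  2.0e-04 -1.0e+00] q6 1.77 to go(tool m) [ 0.0007 -0.0009 -0.0005]
F world [ 0.61  0.08 -3.95] tool [ 3.95  0.6  -0.09] T world [ 0.006  0.107 -0.026] tool [ 0.026  0.005 -0.107] pos [481.2 163.8  45.5] open 8.3 t 10.0
```

View pics/entry.png

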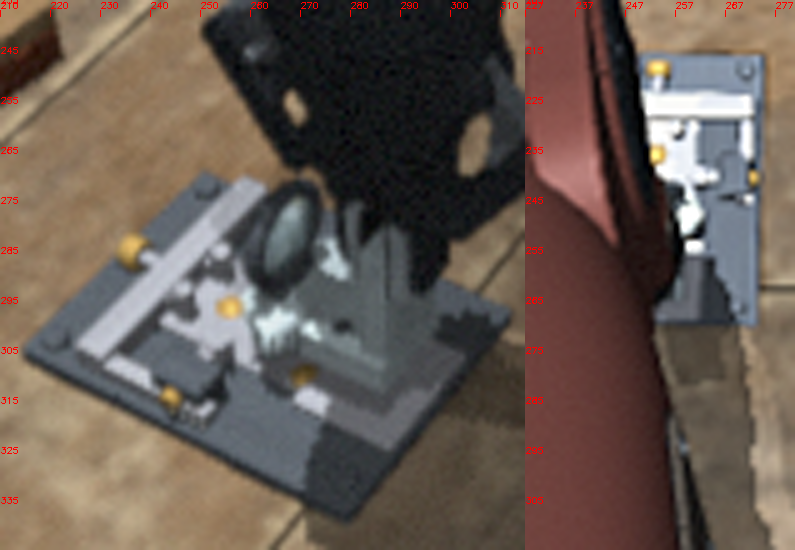

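Scene: the ring centre is at about (266.7,282.6) and the carrier's rear near lower corner at about (287,312.6). I'll compare those with the predicted projections to get the lateral offset.

Run:
```python
from h import *
s=get_state();p=s["tool_pos"];m=Ro.from_quat(s["eef_rot"]).as_matrix()
ex,ey=m[:,1],-m[:,2]
def W(x,y,z,dy=0): return p+ex*(x+25)+ey*(y+dy)+np.array([0,0,z-18.6])
for dy in(-5,0,5):
    ring=[]
    for xx in(18,26):
        for a in np.linspace(0,6.28,60): ring.append(proj("scene",W(xx,21*np.cos(a),34+21*np.sin(a),dy)))
    ring=np.array(ring)
    print(dy,"ring bbox",ring.min(0).round(1),ring.max(0).round(1),"rear corner",proj("scene",W(-30,18,0,dy)).round(1),"front wide corner",proj("scene",W(12,26,12,dy)).round(1),"tab top near",proj("scene",W(-30,15,61,dy)).round(1),proj("scene",W(-20,15,61,dy)).round(1))
im=cv2.imread("pics/e_s.png");g=im.max(2)[265:302,255:276]
mk=(g<75).astype(np.uint8);n,l,st,ce=cv2.connectedComponentsWithStats(mk)
for i in range(1,n):
    if st[i,4]>20:print("dark comp",st[i]+np.array([255,265,0,0,0]),ce[i]+[255,265])
```

```text
-5 ring bbox [258.2 268.5] [276.1 292.8] rear corner [287.2 312.3] front wide corner [264.  301.1] tab top near [287.1 286.6] [282.  284.3]
0 ring bbox [256.4 270.2] [274.5 294.6] rear corner [285.6 314.3] front wide corner [262.3 303. ] tab top near [285.4 288.5] [280.3 286.2]
5 ring bbox [254.7 272. ] [272.9 296.5] rear corner [284.  316.2] front wide corner [260.6 304.9] tab top near [283.7 290.5] [278.6 288.1]
dark comp [265 265  11   9  49] [271.10204082 267.12244898]
dark comp [256 271  19  24 203] [265.82758621 282.30541872]
```

Ring mask bbox matches the prediction at zero lateral offset to within 1 px. Lowering to about 2 mm above the domes.

```bash
python3 -m crank '[[[0.003,0,0],0],[[0.003,0,0],0],[[0.003,0,0],0],[[0.002,0,0],0],[[0.0015,0,0],0],[[0.0005,0,0],0],[[0,0,0],0],[[0,0,0],0]]' && python3 -c "
from h import *
togo([507,163.5,32.6]);avg()"
```

```text
time: 10.9
tool_pos: [480.6, 163.7, 31.7]
eef_rot: [0.504, 0.496, -0.504, 0.496]
wrist_force: [0.6, -0.1, -4.9]
opening: 8.8
t 10.9 pos [480.6 163.7  31.7] open 8.8 F [ 0.64 -0.12 -4.9 ] T [ 0.03  0.18 -0.02]
jaw yaw -0.98 tilt [ 1.e-04  0.e+00 -1.e+00] q6 1.77 to go(tool m) [-0.0009  0.0264 -0.0002]
F world [ 0.05  0.25 -4.6 ] tool [ 4.6   0.05 -0.25] T world [-0.022  0.133 -0.013] tool [ 0.013 -0.024 -0.133] pos [480.6 163.7  31.7] open 8.4 t 11.1
```

```bash
python3 -m crank '[[[-0.001,0.001,0],0],[[0,0.001,0],0],[[0,0.001,0],0],[[0,0.001,0],0],[[0,0.001,0],0],[[0,0.001,0],0],[[0,0,0],0]]' && python3 -c "
from h import *
togo([507,163.5,32.6])" && python3 -m crank '[[[0,0.001,0],0],[[0,0.001,0],0],[[0,0.001,0],0],[[0,0.001,0],0],[[0,0,0],0]]' && python3 -c "
from h import *
togo([507,163.5,32.6])"
```

```text
time: 11.8
tool_pos: [486.7, 163.6, 32.6]
eef_rot: [0.504, 0.496, -0.504, 0.496]
wrist_force: [-0.9, -0.6, -3.9]
opening: 8.9
t 11.8 pos [486.7 163.6  32.6] open 8.9 F [-0.85 -0.6  -3.9 ] T [-0.03  0.11 -0.06]
jaw yaw -0.99 tilt [ 1.e-04  0.e+00 -1.e+00] q6 1.77 to go(tool m) [ 0.      0.0203 -0.0003]
time: 12.3
tool_pos: [489.9, 163.6, 32.4]
eef_rot: [-0.504, -0.496, 0.504, -0.495]
wrist_force: [-3.4, 1.6, -4.0]
opening: 8.5
t 12.3 pos [489.9 163.6  32.4] open 8.5 F [-3.35  1.59 -3.97] T [0.46 0.69 0.02]
jaw yaw -0.97 tilt [-1.1e-03  2.0e-04 -1.0e+00] q6 1.77 to go(tool m) [-0.0002  0.0171 -0.0001]
```

Rollers were met at tool x ≈ 488, so home is predicted at ≈ 507, which matches the vision estimate.

```bash
python3 -m crank '[[[0,0.001,-0.0005],0],[[0,0.001,0],0],[[0,0.001,0],0],[[0,0.001,0],0],[[0,0,0],0]]' && python3 -c "
from h import *
togo([507,163.5,32.6])" && python3 -m crank '[[[0,0.001,0],0],[[0,0.001,0],0],[[0,0.001,0],0],[[0,0,0],0],[[0,0,0],0]]' && python3 -c "
from h import *
togo([507,163.5,32.6])"
```

```text
time: 12.8
tool_pos: [493.2, 163.7, 32.1]
eef_rot: [-0.504, -0.496, 0.505, -0.495]
wrist_force: [-5.2, -0.6, -5.2]
opening: 8.7
t 12.8 pos [493.2 163.7  32.1] open 8.7 F [-5.24 -0.56 -5.21] T [0.11 1.48 0.01]
jaw yaw -0.98 tilt [-2.6e-03 -5.0e-04 -1.0e+00] q6 1.77 to go(tool m) [-0.0005  0.0138 -0.    ]
time: 13.3
tool_pos: [495.5, 163.6, 31.9]
eef_rot: [-0.503, -0.496, 0.505, -0.495]
wrist_force: [-5.9, -0.7, -5.7]
opening: 8.8
t 13.3 pos [495.5 163.6  31.9] open 8.8 F [-5.89 -0.69 -5.69] T [0.1  1.75 0.02]
jaw yaw -0.98 tilt [-3.6e-03 -6.0e-04 -1.0e+00] q6 1.77 to go(tool m) [-0.0008  0.0115 -0.0001]
```

```bash
python3 -m crank '[[[-0.0005,0.001,0],0],[[0,0.001,0],0],[[0,0.001,0],0],[[0,0,0],0],[[0,0,0],0]]' && python3 -c "
from h import *
togo([507,163.5,32.6])" && python3 -m crank '[[[0,0.001,0],0],[[0,0.001,0],0],[[0,0,0],0],[[0,0,0],0]]' && python3 -c "
from h import *
togo([507,163.5,32.6])"
```

```text
time: 13.8
tool_pos: [497.8, 163.5, 32.1]
eef_rot: [-0.503, -0.497, 0.506, -0.495]
wrist_force: [-8.5, -0.1, -6.6]
opening: 8.7
t 13.8 pos [497.8 163.5  32.1] open 8.7 F [-8.53 -0.05 -6.57] T [ 0.12  2.09 -0.05]
jaw yaw -0.98 tilt [-4.9e-03 -7.0e-04 -1.0e+00] q6 1.77 to go(tool m) [-0.0005  0.0092 -0.0001]
time: 14.2
tool_pos: [501.3, 163.6, 32.6]
eef_rot: [-0.504, -0.496, 0.505, -0.495]
wrist_force: [-5.0, 0.4, -5.5]
opening: 8.9
t 14.2 pos [501.3 163.6  32.6] open 8.9 F [-4.99  0.42 -5.52] T [0.08 1.17 0.01]
jaw yaw -0.98 tilt [-2.2e-03 -5.0e-04 -1.0e+00] q6 1.76 to go(tool m) [-0.      0.0057  0.    ]
```

```bash
python3 -m crank '[[[0,0.0005,0],0],[[0,0.0005,0],0],[[0,0,0],0],[[0,0,0],0]]' && python3 -m crank '[[[0,0.0005,0],0],[[0,0.0005,0],0],[[0,0,0],0],[[0,0,0],0]]' && python3 -c "
from h import *
togo([507,163.5,32.6])" && python3 -m crank '[[[0,0.0005,0],0],[[0,0.0005,0],0],[[0,0,0],0],[[0,0,0],0]]'
```

```text
time: 14.6
tool_pos: [504.3, 163.8, 33.3]
eef_rot: [0.505, 0.495, -0.504, 0.496]
wrist_force: [0.4, -0.2, -5.8]
opening: 8.5
time: 15.0
tool_pos: [504.7, 163.8, 33.2]
eef_rot: [0.504, 0.496, -0.504, 0.496]
wrist_force: [-1.1, 0.4, -5.0]
opening: 8.7
t 15.0 pos [504.7 163.8  33.2] open 8.7 F [-1.07  0.39 -5.03] T [ 0.04  0.43 -0.04]
jaw yaw -0.98 tilt [ 4.e-04 -0.e+00 -1.e+00] q6 1.76 to go(tool m) [0.0006 0.0023 0.0003]
time: 15.4
tool_pos: [506.0, 163.8, 33.2]
eef_rot: [0.505, 0.495, -0.504, 0.496]
wrist_force: [0.6, 1.0, -5.8]
opening: 8.7
```

```bash
python3 -m crank '[[[0,0.0005,0],0],[[0,0,0],0],[[0,0,0],0]]' && python3 -m crank '[[[0,0.0005,0],0],[[0,0,0],0],[[0,0,0],0]]' && python3 -m crank '[[[0,0.0005,0],0],[[0,0,0],0],[[0,0,0],0]]'; python3 -c "
from h import *
togo([507,163.5,32.6]);avg(3)"
```

```text
time: 15.7
tool_pos: [506.5, 163.8, 33.2]
eef_rot: [0.505, 0.495, -0.504, 0.496]
wrist_force: [1.2, 0.4, -5.4]
opening: 8.5
time: 16.0
tool_pos: [507.1, 163.8, 33.3]
eef_rot: [0.505, 0.495, -0.504, 0.496]
wrist_force: [2.8, 1.0, -6.2]
opening: 8.8
time: 16.3
tool_pos: [507.2, 163.8, 33.2]
eef_rot: [0.504, 0.496, -0.504, 0.496]
wrist_force: [2.4, 0.7, -4.7]
opening: 8.7
t 16.3 pos [507.2 163.8  33.2] open 8.7 F [ 2.43  0.71 -4.66] T [ 0.02 -0.53  0.01]
jaw yaw -0.98 tilt [ 3.e-04  0.e+00 -1.e+00] q6 1.76 to go(tool m) [ 0.0006 -0.0002  0.0003]
F world [ 1.68  0.32 -3.39] tool [ 3.39  1.67 -0.35] T world [-0.01  -0.518 -0.003] tool [ 0.003 -0.001  0.518] pos [507.2 163.8  33.2] open 8.6 t 16.45
```

```bash
python3 -m crank '[[[0,0.0005,0],0],[[0,0,0],0],[[0,0,0],0]]' && python3 -m crank '[[[0.0005,0,0],0],[[0.0005,0,0],0],[[0.0005,0,0],0],[[0,0,0],0],[[0,0,0],0]]';python3 -c "
from h import *
togo([507,163.5,30.6]);avg(3)"
```

```text
time: 16.75
tool_pos: [507.5, 163.7, 33.1]
eef_rot: [-0.504, -0.496, 0.504, -0.496]
wrist_force: [2.3, -1.2, -4.2]
opening: 8.7
time: 17.25
tool_pos: [507.9, 163.8, 31.7]
eef_rot: [0.504, 0.496, -0.504, 0.496]
wrist_force: [4.2, -0.0, -3.5]
opening: 9.1
t 17.25 pos [507.9 163.8  31.7] open 9.1 F [ 4.17 -0.01 -3.46] T [ 0.02 -0.93 -0.01]
jaw yaw -0.98 tilt [ 6.e-04  1.e-04 -1.e+00] q6 1.76 to go(tool m) [ 0.0011 -0.0009  0.0003]
F world [ 4.24  0.23 -4.18] tool [ 4.19  4.24 -0.3 ] T world [ 0.02  -0.966  0.047] tool [-0.047  0.036  0.966] pos [507.8 163.8  31.7] open 8.7 t 17.4
```

```bash
python3 -m crank '[[[0,0.0005,0],0],[[0,0,0],0],[[0,0,0],0]]' && python3 -m crank '[[[0,0.0005,0],0],[[0,0,0],0],[[0,0,0],0]]';python3 -c "
from h import *
togo([507,163.5,30.6]);avg(3)"
```

```text
time: 17.7
tool_pos: [507.9, 163.7, 31.6]
eef_rot: [-0.504, -0.496, 0.504, -0.496]
wrist_force: [2.3, 0.4, -2.2]
opening: 8.4
time: 18.0
tool_pos: [507.9, 163.7, 31.4]
eef_rot: [-0.504, -0.496, 0.505, -0.495]
wrist_force: [0.8, -0.5, -1.3]
opening: 8.8
t 18.0 pos [507.9 163.7  31.4] open 8.8 F [ 0.81 -0.49 -1.26] T [ 0.09 -0.1   0.  ]
jaw yaw -0.98 tilt [-1.e-03 -1.e-04 -1.e+00] q6 1.76 to go(tool m) [ 0.0008 -0.0009  0.0002]
F world [-0.62  0.48 -1.19] tool [ 1.19 -0.63 -0.47] T world [0.036 0.075 0.019] tool [-0.019  0.034 -0.075] pos [508.  163.7  31.5] open 8.9 t 18.15
```

Home on the studs: x stopped at 507.9 and the pull is cancelled. Pressing down now.

```bash
python3 -m crank '[[[0.0005,0,0],0],[[0,0,0],0],[[0,0,0],0]]' && python3 -m crank '[[[0.0005,0,0],0],[[0,0,0],0],[[0,0,0],0]]';python3 -c "
from h import *
togo([507,163.5,30.6]);avg(3)"
```

```text
time: 18.45
tool_pos: [508.0, 163.7, 30.9]
eef_rot: [-0.504, -0.496, 0.504, -0.495]
wrist_force: [-1.0, 1.1, -2.5]
opening: 8.4
time: 18.75
tool_pos: [508.1, 163.7, 30.4]
eef_rot: [-0.504, -0.496, 0.504, -0.496]
wrist_force: [-2.5, -0.0, -2.6]
opening: 8.8
t 18.75 pos [508.1 163.7  30.4] open 8.8 F [-2.52 -0.   -2.6 ] T [ 0.04  0.57 -0.03]
jaw yaw -0.98 tilt [-7.e-04 -0.e+00 -1.e+00] q6 1.76 to go(tool m) [-0.0002 -0.0011  0.0002]
F world [-2.36  0.11 -2.02] tool [ 2.02 -2.36 -0.07] T world [0.028 0.638 0.017] tool [-0.017  0.017 -0.638] pos [508.1 163.7  30.5] open 8.4 t 18.9
```

```bash
python3 -m crank '[[[0.0005,-0.0003,0],0],[[0,0,0],0],[[0,0,0],0]]' && python3 -m crank '[[[0.0005,0,0],0],[[0,0,0],0],[[0,0,0],0]]';python3 -c "
from h import *
togo([507,163.5,30.6]);avg(3)"
```

```text
time: 19.2
tool_pos: [508.1, 163.7, 30.2]
eef_rot: [-0.504, -0.496, 0.504, -0.496]
wrist_force: [-3.0, 0.1, 0.1]
opening: 8.7
time: 19.5
tool_pos: [508.1, 163.8, 30.0]
eef_rot: [0.504, 0.496, -0.504, 0.496]
wrist_force: [-5.4, 0.5, 4.6]
opening: 8.6
t 19.5 pos [508.1 163.8  30. ] open 8.6 F [-5.38  0.52  4.57] T [-0.01  1.09 -0.02]
jaw yaw -0.98 tilt [ 1.e-04  1.e-04 -1.e+00] q6 1.76 to go(tool m) [-0.0006 -0.0011  0.0003]
F world [-4.97 -0.15  5.23] tool [-5.23 -4.97  0.23] T world [-0.054  1.086  0.037] tool [-0.037 -0.073 -1.085] pos [508.1 163.8  30. ] open 8.3 t 19.65
```

```bash
python3 -m crank '[[[0.0004,-0.0004,0],0],[[0,0,0],0],[[0,0,0],0]]' ;python3 -c "
from h import *
togo([507,163.5,30.6]);avg(4)"
```

```text
time: 19.95
tool_pos: [508.1, 163.8, 29.9]
eef_rot: [0.504, 0.496, -0.504, 0.496]
wrist_force: [-5.6, -1.1, 7.5]
opening: 8.6
t 19.95 pos [508.1 163.8  29.9] open 8.6 F [-5.64 -1.11  7.49] T [-0.15  1.07 -0.04]
jaw yaw -0.98 tilt [ 8.e-04  0.e+00 -1.e+00] q6 1.76 to go(tool m) [-0.0007 -0.0011  0.0003]
F world [-4.66 -0.5   8.3 ] tool [-8.3  -4.64  0.58] T world [-0.159  1.093 -0.009] tool [ 0.009 -0.178 -1.09 ] pos [508.1 163.8  29.9] open 8.8 t 20.15
```

```bash
python3 -m crank '[[[0,-0.0008,0],0],[[-0.0003,-0.0004,0],0],[[0,0,0],0],[[0,0,0],0]]';python3 -c "
from h import *
togo([507,163.5,30.6]);avg(3)"; python3 -m crank '[[[0,0,0],0],[[0,0,0],0],[[0,0,0],0],[[0,0,0],0],[[0,0,0],0],[[0,0,0],0]]' 0.2;python3 -c "
from h import *
togo([507,163.5,30.6]);avg(3)"
```

```text
time: 20.55
tool_pos: [508.0, 163.8, 29.9]
eef_rot: [0.505, 0.495, -0.504, 0.496]
wrist_force: [3.5, -1.4, 2.6]
opening: 9.0
t 20.55 pos [508.  163.8  29.9] open 9.0 F [ 3.52 -1.38  2.6 ] T [-0.13 -0.77 -0.01]
jaw yaw -0.99 tilt [ 2.4e-03  1.0e-04 -1.0e+00] q6 1.76 to go(tool m) [-0.0007 -0.001   0.0003]
F world [ 4.7  -1.08  1.11] tool [-1.1   4.72  1.  ] T world [-0.189 -0.973  0.005] tool [-0.005 -0.173  0.976] pos [507.9 163.8  29.9] open 9.0 t 20.7
time: 21.3
tool_pos: [506.5, 163.8, 29.5]
eef_rot: [-0.504, -0.496, 0.504, -0.496]
wrist_force: [-0.3, 0.1, -0.9]
opening: 34.4
t 21.3 pos [506.5 163.8  29.5] open 34.4 F [-0.32  0.08 -0.93] T [ 0.05  0.   -0.01]
jaw yaw -0.98 tilt [-2.e-04  0.e+00 -1.e+00] q6 1.76 to go(tool m) [-0.0011  0.0005  0.0003]
F world [-0.46 -0.06  0.17] tool [-0.17 -0.46  0.07] T world [-0.002  0.008  0.018] tool [-0.018 -0.002 -0.008] pos [506.6 163.8  29.5] open 34.0 t 21.45
```

Released with zero residual force. I'll raise the arm, turn a quarter so the shut fingers fit between tab and ring, and give one gentle confirming press on the foot.

```bash
python3 -m crank '[[[-0.01,0,0],0],[[-0.02,0,0],0],[[-0.03,0,0],0],[[-0.03,0,0],0],[[0,0,0],0],[[0,0,0],0]]'
python3 - <<'E'
from h import *
togo([532,163.4,80])
n=get_image("scene");cv2.imwrite("pics/rel_s.png",n[:,:,::-1])
# seated ring bbox vs prediction
c=np.array([532.9,163.5,12]);yaw=np.radians(-1);ex=np.array([np.cos(yaw),np.sin(yaw),0]);ey=np.array([-ex[1],ex[0],0])
r=np.array([proj("scene",c+ex*x+ey*21*np.cos(a)+[0,0,34+21*np.sin(a)]) for x in(18,26) for a in np.linspace(0,6.28,60)])
print("pred ring",r.min(0).round(1),r.max(0).round(1))
x0,y0=r.min(0).astype(int)-4;x1,y1=r.max(0).astype(int)+5
mk=(n.max(2)[y0:y1,x0:x1]<75).astype(np.uint8);k,l,st,ce=cv2.connectedComponentsWithStats(mk)
print([(st[i]+np.array([x0,y0,0,0,0])).tolist() for i in range(1,k) if st[i,4]>20])
E
```

```text
time: 22.05
tool_pos: [507.2, 163.8, 120.5]
eef_rot: [0.505, 0.495, -0.504, 0.496]
wrist_force: [-0.6, 0.0, -1.4]
opening: 34.2
t 22.05 pos [507.2 163.8 120.5] open 34.2 F [-0.64  0.   -1.44] T [-0.02  0.03 -0.02]
jaw yaw -0.98 tilt [ 1.9e-03  3.0e-04 -1.0e+00] q6 1.76 to go(tool m) [0.0405 0.0247 0.    ]
pred ring [244.3 270.8] [262.4 294.6]
[[247, 272, 19, 23, 185]]
```

```bash
python3 -m crank '[[[0,0,0],-1],[[0,0,0],-1],[[0,0,0],-1],[[0,0,0],-1],[[0,0,0],-1],[[0,0,0],-1],[[0,0,0],-1],[[0,0,0],-1],[[0,0,0],-1],[[0,0,0],-1],[[0,0,0],-1],[[0,0,0],-0.25],[[0,0,0],0],[[0,0,0],0]]' 1 40 && python3 -c "
from h import *
togo([532,163.4,35]);avg(3)"
```

```text
time: 23.5
tool_pos: [506.0, 163.6, 118.7]
eef_rot: [0.006, 0.708, -0.007, 0.707]
wrist_force: [0.3, -0.2, -0.8]
opening: -0.1
t 23.5 pos [506.  163.6 118.7] open -0.1 F [ 0.33 -0.23 -0.81] T [-0.01  0.02 -0.01]
jaw yaw 88.94 tilt [-1.5e-03 -2.0e-04 -1.0e+00] q6 0.19 to go(tool m) [0.0837 0.0003 0.0261]
F world [ 0.23 -0.04 -0.26] tool [ 0.26 -0.04  0.23] T world [-0.018  0.004 -0.01 ] tool [ 0.01   0.004 -0.019] pos [506.4 163.7 119.2] open -0.2 t 23.65
```

The ring looks about 3 px right of prediction, so before pressing I'll clear the arm and look from both cameras.

```bash
python3 -m crank '[[[-0.01,-0.015,0],0],[[-0.02,-0.03,0],0],[[-0.02,-0.035,0],0],[[0,-0.035,0],0],[[0,-0.035,0],0],[[0,-0.035,0],0],[[0,-0.035,0],0],[[0,0,0],0],[[0,0,0],0]]'
python3 - <<'E'
from h import *
togo([532,163.4,35])
s=get_image("scene");t=get_image("top")
cv2.imwrite("pics/f_s.png",s[:,:,::-1]);cv2.imwrite("pics/f_t.png",t[:,:,::-1])
c=lambda im,x,y,w,h,k:cv2.resize(im[y:y+h,x:x+w],None,fx=k,fy=k,interpolation=2)
cv2.imwrite("pics/final.png",np.hstack([c(s,220,262,70,70,7),c(t,230,210,44,70,7)])[:,:,::-1])
E
```

```text
time: 24.55
tool_pos: [502.6, -57.3, 170.0]
eef_rot: [0.007, 0.707, -0.007, 0.707]
wrist_force: [-0.2, 0.5, 0.7]
opening: 0.1
t 24.55 pos [502.6 -57.3 170. ] open 0.1 F [-0.24  0.52  0.66] T [-0.03  0.03  0.  ]
jaw yaw 88.88 tilt [ 3.e-04  0.e+00 -1.e+00] q6 -0.24 to go(tool m) [0.135  0.2212 0.025 ]
```

View pics/final.png

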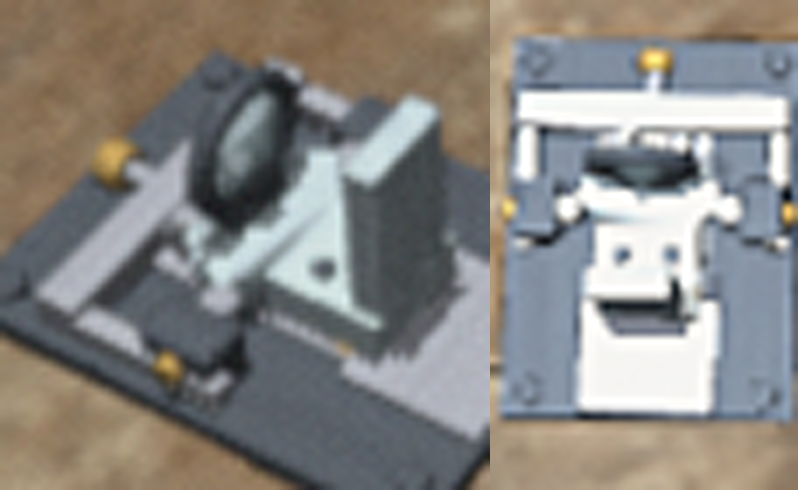

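Run:
```python
from h import *
yaw=np.radians(-1);ex=np.array([np.cos(yaw),np.sin(yaw),0]);ey=np.array([-ex[1],ex[0],0])
obs=np.array([[269.3,285.6],[277.9,275.6],[282.9,277.4],[273.6,288.4]])-.4
for cx in(530,533):
    W=lambda x,y,z:np.array([cx,163.4,12])+ex*x+ey*y+[0,0,z]
    r=np.array([proj("scene",W(x,21*np.cos(a),34+21*np.sin(a))) for x in(18,26) for a in np.linspace(0,6.28,60)])
    print(cx,"ring",r.min(0).round(1),r.max(0).round(1),"tab top",[proj("scene",W(*q,61)).round(1).tolist() for q in((-20,15),(-20,-15),(-30,-15),(-30,15))],"screw@12 rear-near corner",proj("scene",W(-30,18,0)).round(1))
print("tab corners obs z=73",[plane("scene",o,73).round(1).tolist() for o in obs])
t=cv2.imread("pics/f_t.png");s=cv2.imread("pics/f_s.png")
mk=(s.max(2)[262:300,236:272]<80).astype(np.uint8);k,l,st,ce=cv2.connectedComponentsWithStats(mk)
print([(st[i]+np.array([236,262,0,0,0])).tolist() for i in range(1,k) if st[i,4]>20])
print("tab rear top edge (top cam)",plane("top",(230+(640-490)/7,210+300/7-.4),73),"ring top ends",plane("top",(230+(585-490)/7,210+157/7),55),plane("top",(230+(700-490)/7,210+160/7),55))
print("screws",plane("top",(230+(622-490)/7-.4,210+254/7-.4),24),plane("top",(230+(671-490)/7-.4,210+254/7-.4),24),"rollers",plane("top",(230+(568-490)/7-.4,210+205/7-.4),23),plane("top",(230+(730-490)/7-.4,210+210/7-.4),23))
```

```text
530 ring [245.7 271.3] [263.7 295.2] tab top [[268.5, 286.9], [278.7, 276.0], [283.5, 278.2], [273.5, 289.2]] screw@12 rear-near corner [274.2 314.3]
533 ring [244.3 270.7] [262.3 294.5] tab top [[267.0, 286.3], [277.2, 275.4], [282.1, 277.6], [272.0, 288.6]] screw@12 rear-near corner [272.8 313.7]
tab corners obs z=73 [[512.0, 175.1, 73.0], [512.6, 148.1, 73.0], [502.8, 147.4, 73.0], [502.2, 176.8, 73.0]]
[[247, 272, 19, 23, 154]]
tab rear top edge (top cam) [501.66325864 158.07143026  73.        ] ring top ends [554.55879471 180.79545848  55.        ] [553.49482859 139.81153435  55.        ]
screws [525.29721769 171.97635241  24.        ] [525.30520628 154.1521216   24.        ] rollers [543.52176005 192.14730707  23.        ] [541.70173325 133.02303533  23.        ]
```

Vision puts the carrier origin near (532.4,162–163), with the foot screws centred at y=163.06 and the rollers behind the widest part. That agrees with the dome-based seat at (532,163), so it is home. Now the confirming press.

```bash
python3 -m crank '[[[0,0.02,0.003],0],[[0,0.035,0.004],0],[[0,0.035,0.004],0],[[0,0.035,0.004],0],[[0,0.035,0.004],0],[[0,0.035,0.004],0],[[0,0.026,0.002],0],[[0,0,0],0],[[0,0,0],0],[[0,0,0],0]]' && python3 -c "
from h import *
togo([531.5,163.3,35])"
```

```text
time: 25.65
tool_pos: [531.3, 164.1, 169.5]
eef_rot: [0.006, 0.707, -0.006, 0.707]
wrist_force: [-0.1, -1.1, -0.1]
opening: 0.5
t 25.65 pos [531.3 164.1 169.5] open 0.5 F [-0.13 -1.05 -0.09] T [ 0.01 -0.01  0.04]
jaw yaw 89.04 tilt [-2.e-04 -3.e-04 -1.e+00] q6 0.19 to go(tool m) [ 0.1345 -0.0008  0.0003]
```

```bash
python3 -m crank '[[[0.02,-0.001,0],0],[[0.03,0,0],0],[[0.03,0,0],0],[[0.015,0,0],0],[[0,0,0],0],[[0,0,0],0]]' && python3 -c "
from h import *
togo([531.5,163.3,35])" && python3 -m crank '[[[0.01,0,0],0],[[0.01,0,0],0],[[0.01,0,0],0],[[0.008,0,0],0],[[0.005,0,0],0],[[0,0,0],0],[[0,0,0],0]]' && python3 -c "
from h import *
togo([531.5,163.3,24])"
```

```text
time: 26.25
tool_pos: [531.8, 162.7, 75.0]
eef_rot: [0.006, 0.707, -0.006, 0.707]
wrist_force: [0.0, -0.6, 0.5]
opening: -0.3
t 26.25 pos [531.8 162.7  75. ] open -0.3 F [ 0.02 -0.59  0.46] T [ 0.03 -0.02 -0.03]
jaw yaw 88.96 tilt [ 1.e-04 -1.e-04 -1.e+00] q6 0.18 to go(tool m) [ 0.04    0.0006 -0.0003]
time: 26.95
tool_pos: [531.6, 163.4, 31.5]
eef_rot: [0.006, 0.707, -0.006, 0.707]
wrist_force: [0.5, 0.8, -0.2]
opening: -0.1
t 26.95 pos [531.6 163.4  31.5] open -0.1 F [ 0.54  0.83 -0.24] T [-0.01 -0.02  0.01]
jaw yaw 89.02 tilt [-1.e-04 -0.e+00 -1.e+00] q6 0.18 to go(tool m) [ 0.0075 -0.0001 -0.0001]
```

Clear on both sides. Stepping down to the foot.

```bash
python3 -m crank '[[[0.002,0,0],0],[[0.002,0,0],0],[[0.001,0,0],0],[[0,0,0],0],[[0,0,0],0]]' && python3 -m crank '[[[0.0005,0,0],0],[[0.0005,0,0],0],[[0,0,0],0],[[0,0,0],0]]' && python3 -m crank '[[[0.0005,0,0],0],[[0.0005,0,0],0],[[0,0,0],0],[[0,0,0],0]]'
```

```text
time: 27.45
tool_pos: [531.6, 163.3, 26.5]
eef_rot: [0.006, 0.707, -0.006, 0.707]
wrist_force: [-0.4, 0.9, -0.7]
opening: 0.3
time: 27.85
tool_pos: [531.6, 163.3, 25.5]
eef_rot: [0.006, 0.707, -0.006, 0.707]
wrist_force: [-0.2, -0.9, -0.6]
opening: 0.2
time: 28.25
tool_pos: [531.6, 163.3, 24.5]
eef_rot: [0.006, 0.707, -0.006, 0.707]
wrist_force: [-1.1, 0.7, -0.7]
opening: -0.1
```

```bash
python3 -m crank '[[[0.0005,0,0],0],[[0,0,0],0],[[0,0,0],0]]' && python3 -m crank '[[[0.0005,0,0],0],[[0,0,0],0],[[0,0,0],0]]'&& python3 -m crank '[[[0.0003,0,0],0],[[0,0,0],0],[[0,0,0],0]]'
```

```text
time: 28.55
tool_pos: [531.6, 163.3, 24.0]
eef_rot: [0.006, 0.707, -0.006, 0.707]
wrist_force: [0.7, 0.0, 0.7]
opening: 0.1
time: 28.85
tool_pos: [531.6, 163.3, 23.5]
eef_rot: [0.006, 0.707, -0.006, 0.707]
wrist_force: [-0.1, -0.8, -0.4]
opening: -0.0
time: 29.15
tool_pos: [531.6, 163.3, 23.2]
eef_rot: [0.006, 0.707, -0.006, 0.707]
wrist_force: [-0.2, -0.0, -1.0]
opening: -0.2
```

```bash
python3 -m crank '[[[0.0004,0,0],0],[[0,0,0],0],[[0,0,0],0]]' && python3 -m crank '[[[0.0004,0,0],0],[[0,0,0],0],[[0,0,0],0]]'&& python3 -m crank '[[[0.0004,0,0],0],[[0,0,0],0],[[0,0,0],0]]'
```

```text
time: 29.45
tool_pos: [531.6, 163.3, 22.8]
eef_rot: [0.006, 0.707, -0.006, 0.707]
wrist_force: [0.5, -0.4, 0.2]
opening: -0.3
time: 29.75
tool_pos: [531.6, 163.3, 22.4]
eef_rot: [0.006, 0.707, -0.006, 0.707]
wrist_force: [-0.1, -0.0, -0.9]
opening: -0.1
time: 30.05
tool_pos: [531.6, 163.3, 22.0]
eef_rot: [0.006, 0.707, -0.006, 0.707]
wrist_force: [0.7, 0.2, -0.1]
opening: 0.1
```

```bash
for i in 1 ; do python3 -m crank '[[[0.0005,0,0],0],[[0,0,0],0],[[0,0,0],0]]' && python3 -m crank '[[[0.0005,0,0],0],[[0,0,0],0],[[0,0,0],0]]'&& python3 -m crank '[[[0.0005,0,0],0],[[0,0,0],0],[[0,0,0],0]]'; done | grep -E "tool_pos|wrist"
```

```text
tool_pos: [531.6, 163.3, 21.5]
wrist_force: [0.4, -0.3, 0.3]
tool_pos: [531.6, 163.3, 21.0]
wrist_force: [0.4, 0.3, -0.0]
tool_pos: [531.6, 163.3, 20.5]
wrist_force: [-0.6, 0.2, -0.5]
```

```bash
S(){ python3 -c "
from station import *
s=get_state();print(s['tool_pos'].round(1),s['wrist_force'].round(1));import sys;sys.exit(1 if s['wrist_force'][2]>2.5 else 0)"; }
python3 -m crank '[[[0.0005,0,0],0],[[0.0005,0,0],0],[[0,0,0],0]]' >/dev/null && S && python3 -m crank '[[[0.0005,0,0],0],[[0.0005,0,0],0],[[0,0,0],0]]' >/dev/null && S && python3 -m crank '[[[0.0005,0,0],0],[[0.0005,0,0],0],[[0,0,0],0]]' >/dev/null && S && python3 -m crank '[[[0.0005,0,0],0],[[0.0005,0,0],0],[[0,0,0],0]]' >/dev/null && S
```

```text
[531.5 163.3  19.4] [ 0.1  0.2 -0.4]
[531.5 163.3  18.4] [-0.4  0.4  0.2]
[531.6 163.3  17.4] [-0.1  0.9  0.9]
[531.5 163.3  16.4] [ 0.6 -1.1 -0.3]
```

```bash
S(){ python3 -c "
from station import *
s=get_state();print(s['time'],s['tool_pos'].round(1),s['wrist_force'].round(1));import sys;sys.exit(1 if s['wrist_force'][2]>2.5 else 0)"; }
python3 -m crank '[[[0.0005,0,0],0],[[0.0005,0,0],0],[[0,0,0],0]]' >/dev/null && S && python3 -m crank '[[[0.0005,0,0],0],[[0.0005,0,0],0],[[0,0,0],0]]' >/dev/null && S && python3 -m crank '[[[0.0005,0,0],0],[[0.0005,0,0],0],[[0,0,0],0]]' >/dev/null && S && python3 -m crank '[[[0.0005,0,0],0],[[0.0005,0,0],0],[[0,0,0],0]]' >/dev/null && S && python3 -m crank '[[[0.0005,0,0],0],[[0.0005,0,0],0],[[0,0,0],0]]' >/dev/null && S
```

```text
32.45 [531.5 163.3  15.4] [-0.5  0.2  0.2]
32.75 [531.5 163.3  14.4] [-0.1 -0.   0.2]
33.05 [531.6 163.3  13.4] [-0.1 -0.6  0.7]
33.35 [531.6 163.3  12.4] [-0.1  0.4  0.6]
33.65 [531.5 163.3  11.4] [-0.2 -0.6 -0.2]
```

```bash
S(){ python3 -c "
from station import *
s=get_state();print(s['time'],s['tool_pos'].round(1),s['wrist_force'].round(1),s['ft_torque'].round(2));import sys;sys.exit(1 if s['wrist_force'][2]>2.5 else 0)"; }
python3 -m crank '[[[0.0005,0,0],0],[[0.0005,0,0],0],[[0,0,0],0]]' >/dev/null && S && python3 -m crank '[[[0.0005,0,0],0],[[0.0005,0,0],0],[[0,0,0],0]]' >/dev/null && S && python3 -m crank '[[[0.0005,0,0],0],[[0.0005,0,0],0],[[0,0,0],0]]' >/dev/null && S && python3 -m crank '[[[0.0005,0,0],0],[[0.0005,0,0],0],[[0,0,0],0]]' >/dev/null && S && python3 -m crank '[[[0.0005,0,0],0],[[0.0005,0,0],0],[[0,0,0],0]]' >/dev/null && S
python3 - <<'E'
from h import *
cv2.imwrite("pics/press.png",get_image("scene")[:,:,::-1])
E
```

```text
33.95 [531.6 163.3  10.4] [ 0.2  0.8 -0.3] [-0.05  0.02  0.  ]
34.25 [531.5 163.3   9.4] [0.  0.6 0.3] [ 0.01 -0.05  0.02]
34.55 [531.6 163.3   8.4] [ 0.  -0.4 -1.5] [-0.02 -0.   -0.03]
34.85 [531.6 163.3   7.4] [0.6 0.3 0. ] [ 0.03  0.01 -0.  ]
35.15 [531.5 163.3   6.4] [-0.  -0.3  0.2] [ 0.02 -0.04  0.02]
```

```bash
S(){ python3 -c "
from station import *
s=get_state();print(s['time'],s['tool_pos'].round(1),s['wrist_force'].round(1),s['ft_torque'].round(2));import sys;sys.exit(1 if s['wrist_force'][2]>2.5 else 0)"; }
python3 -m crank '[[[0.0007,0,0],0],[[0,0,0],0],[[0,0,0],0]]' >/dev/null && S && python3 -m crank '[[[0.0007,0,0],0],[[0,0,0],0],[[0,0,0],0]]' >/dev/null && S && python3 -m crank '[[[0.0007,0,0],0],[[0,0,0],0],[[0,0,0],0]]' >/dev/null && S && python3 -m crank '[[[0.0007,0,0],0],[[0,0,0],0],[[0,0,0],0]]' >/dev/null && S && python3 -m crank '[[[0.0007,0,0],0],[[0,0,0],0],[[0,0,0],0]]' >/dev/null && S
python3 - <<'E'
from h import *
a=cv2.imread("pics/f_s.png");n=get_image("scene")[:,:,::-1]
# lowest rows of new dark finger pixels near predicted tip column
d=((a.astype(int).max(2)-n.astype(int).max(2))>50)
p=get_state()["tool_pos"]
for z in(0,10,20,30):print(z,proj("scene",p+[0,0,z]).round(1))
for y in range(278,312,2):print(y,"".join("#" if v else "." for v in d[y,245:285]))
E
```

```text
35.5 [531.6 163.3   5.8] [-0.5 -0.9 -0.6] [-0.04  0.02  0.04]
35.8 [531.6 163.3   5.1] [-0.   0.2  0.9] [ 0.03  0.02 -0.02]
36.1 [531.6 163.3   4.4] [-0.4  0.  -0.3] [ 0.01 -0.01  0.04]
36.4 [531.6 163.3   3.7] [0.6 0.2 0.6] [-0.02 -0.06  0.05]
36.7 [531.7 163.4   3.1] [-0.7 -0.3  2.5] [ 0.13  0.12 -0.01]
0 [265.7 303.9]
10 [265.4 300.2]
20 [265.  296.4]
30 [264.7 292.6]
278 ###.....######.....##########.#######...
280 ######.#######...###################....
282 ##############...#################......
284 ####..#######...################........
286 ###...#####.....##############.........#
288 ......###.......########...............#
290 ..............##########...............#
292 .............###########...............#
294 ..........###############...............
296 .........################...............
298 .....####################...............
300 ....########.########..##...............
302 .....####......##########...............
304 ....#####..........######...............
306 ########................##.............#
308 ########....######..........#.........##
310 #######...######..###...............####
```

Contact at the height expected for the foot, allowing for fingertips about 20 mm short of the TCP as the images suggested. Pressing to a few newtons.

```bash
python3 -m crank '[[[0.0004,0,0],0],[[0,0,0],0],[[0,0,0],0]]' && python3 -c "
from h import *
avg(4)"; python3 -m crank '[[[0.0004,0,0],0],[[0,0,0],0],[[0,0,0],0]]' >/dev/null; python3 -c "
from h import *
avg(4)"
```

```text
time: 37.05
tool_pos: [531.7, 163.4, 3.0]
eef_rot: [0.006, 0.707, -0.006, 0.707]
wrist_force: [-2.7, 0.5, 6.9]
opening: 0.1
F world [-1.71 -0.23  7.33] tool [-7.33 -0.26 -1.7 ] T world [-0.019  0.424 -0.001] tool [ 0.001  0.424 -0.026] pos [531.7 163.4   3.1] open -0.0 t 37.25
F world [-3.26 -0.33 11.71] tool [-11.71  -0.39  -3.24] T world [-0.084  0.703 -0.023] tool [ 0.023  0.701 -0.096] pos [531.8 163.4   3. ] open -0.1 t 37.75
```

Firm with no give: about 12 N with 0.1 mm of movement, and the contact line falls at the tool axis, so it is on the foot. Retracting.

```bash
python3 -m crank '[[[-0.0005,0,0],0],[[-0.0005,0,0],0],[[-0.001,0,0],0],[[-0.005,0,0],0],[[-0.01,0,0],0],[[-0.02,0,0],0],[[-0.03,0,0],0],[[-0.04,0,0],0],[[-0.04,0,0],0],[[-0.02,0,0],0],[[0,-0.03,0],0],[[0,-0.035,0],0],[[0,-0.035,0],0],[[0,-0.035,0],0],[[0,-0.035,0],0],[[0,-0.035,0],0],[[0,-0.015,0],0],[[0,0,0],0],[[0,0,0],0]]'
python3 - <<'E'
from h import *
s=get_image("scene")[:,:,::-1];t=get_image("top")[:,:,::-1]
for n,im,b in(("scene",s,(210,255,90,90)),("top",t,(222,205,60,75))):
    o=cv2.imread("pics/f_s.png" if n=="scene" else "pics/f_t.png");x,y,w,h=b
    d=cv2.absdiff(o[y:y+h,x:x+w],im[y:y+h,x:x+w]).max(2)
    sh=cv2.phaseCorrelate(cv2.cvtColor(o[y:y+h,x:x+w],6).astype(np.float64),cv2.cvtColor(im[y:y+h,x:x+w],6).astype(np.float64))
    print(n,"changed px>60:",(d>60).sum(),sh)
a=cv2.imread("pics/top0.png");
for nm,(x,y,w,h) in dict(hinge=(175,250,40,40),jar=(332,190,36,40),tape=(298,280,40,28),orange=(348,248,36,32),turq=(434,258,34,30)).items():
    print(nm,(cv2.absdiff(a[y:y+h,x:x+w],t[y:y+h,x:x+w]).max(2)>60).sum())
togo([0,0,0])
E
```

```text
time: 39.65
tool_pos: [527.8, -56.1, 169.5]
eef_rot: [0.006, 0.707, -0.006, 0.707]
wrist_force: [-0.7, -0.2, -0.1]
opening: 0.2
scene changed px>60: 3 ((-0.02939102490782375, 0.057920205230260535), 1.007735448741141)
top changed px>60: 24 ((0.024931628939508954, 0.47604915613062104), 0.9008618310060993)
hinge 0
jar 439
tape 972
orange 730
turq 0
t 39.75 pos [527.8 -55.5 169.4] open 0.1 F [0.26 0.1  0.64] T [-0.02  0.05 -0.03]
jaw yaw 89.08 tilt [-0.e+00  4.e-04 -1.e+00] q6 -0.23 to go(tool m) [ 0.1694  0.047  -0.5286]
```

Run:
```python
from h import *
s=get_image("scene")[:,:,::-1];a=cv2.imread("pics/scene0.png")
for nm,(x,y,w,h) in dict(hinge=(225,362,50,45),jar=(283,180,30,44),tape=(353,246,32,42),orange=(346,196,30,44),turq=(392,160,28,32)).items():
    p,q=[cv2.cvtColor(np.ascontiguousarray(i[y:y+h,x:x+w]),6).astype(float) for i in(a,s)]
    print(nm,(abs(p-q)>50).sum(),np.round(cv2.phaseCorrelate(p,q)[0],2))
print(finish_job())
```

```text
hinge 0 [-0.07  0.48]
jar 0 [0.09 0.61]
tape 631 [0.18 0.52]
orange 161 [-0.13  0.21]
turq 42 [0.03 0.13]
the job is handed in; nothing more can be done
None
```

The lens carrier is in the mount, against the stop studs and pressed down, and the job is handed in at about 40 s of the 58 s allowed. I gripped it by the tab and slid it in about 2 mm high. It passed the rollers with a peak reading of about 8.5 N and came to a stop on the studs. I then pressed it down, let go and pressed once more with shut fingers on the foot.

**What the last checks showed:**
- **Home position:** the tool stopped at x ≈ 508, which puts the carrier at about (533, 163). The cameras put the seat at (532, 163) from the domes, and the foot screws read y = 163.1, on the mount's axis.
- **Seating:** the final press on the foot reached about 12 N with roughly 0.1 mm of give. The scene view showed no carrier shift from before to after that press.
- **Forces:** I estimate about 5 N per stud at most, and no more than about 6–9 N on any dome. These come from the wrist readings, as the studs and domes cannot be read directly.

**What disagreed or stayed unproven:**
- **Fingertip height:** the fingertips sit about 20 mm above the reported tool point, so the final press met the foot about 21 mm lower than that point implied.
- **Final top view:** the last top-view comparison gave a 0.5 px shift, while the scene view gave almost none. I put this down to the arm's shadow.
- **Other objects:** the hinge and turquoise decoy looked unmoved. The jar looked unmoved in the scene view only. The tape measure and orange decoy differed from the first picture, and I took that for the arm or its shadow. No unexpected contact force showed near them, but I did not confirm them with a clear view.
- **Three-dome contact:** this rests on force and stiffness only, as the cameras cannot show it.

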